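# Fetch the label roll from behind the things in front of it

### The job

The label printer needs its fresh roll, which stands at the back of the wooden organiser, hemmed in by the bottle, the spray can and the stamp. First set all three aside on the cork mat, then stand the label roll in the middle of the round rubber pad to the left of the printer, and only then put the three back in the organiser, each in the middle of the very mark it came from. Keep everything upright, and leave the vial and the correction-fluid bottle where they stand.

Things in the scene. Friction and masses are not known exactly. Their poses are not given: they have to be found in the camera images.
- organiser: fixed wooden tray, top at z = 10 mm, on the near left or the middle of the work surface, turned a little. Origin on its underside below the back mark; +x to the rear, +y to its left. It spans x -120..50, y +-118 mm; 50 mm high rear board (face at x = 43), 16 mm high side lips (y +-115, x -50..50). Four flush dark round marks, 69 mm across, at (x, y) mm: back (0, 0), front (-70, 0), left (-20, 75), right (-20, -75)
- cork_mat: fixed rectangular cork desk mat, 150 (its x) x 230 (its y) x 10 mm, empty at the start: the side area. Origin at the centre of its underside, top at z = +10 mm. It lies beside the organiser, to its left or right, turned a little
- roll_pad: fixed round dark rubber pad at the rear, left of the label printer, 96 mm across, 4 mm thick, empty at the start: where the label roll goes. Origin at the centre of its underside, z up
- label_roll: white roll of labels standing on its flat end, solid to the fingers (take it round the outside), 60 mm diameter, 52 mm high, about 0.1 kg; loose, starts on the organiser's back mark. Origin at the centre of its underside, z up
- bottle: white round sample bottle with white screw cap (cap fixed), 57 mm diameter, 108 mm high; loose, starts on the front, left or right mark of the organiser. Origin at the centre of its underside, z up
- spray: slim upright spray can, 132 mm high: body 38 mm diameter, tan cap 42 mm diameter from 103 mm up; loose, starts on the front, left or right mark of the organiser. Origin at the centre of its underside, z up
- stamp: self-inking office stamp standing upright, black body with red handle on top, 28 (its x) x 45 (its y) x 67 mm high; loose, starts on the front, left or right mark of the organiser. Origin at the centre of its underside, z up; its x and y lie within 0.15 rad of the organiser's x and y
- vial: bystander: small glass vial, 28 mm diameter, 54 mm high, standing loose on the desk left of the rubber pad or at the right edge of the work; not to be disturbed. Origin at the centre of its underside
- correction_bottle: bystander: small white correction-fluid bottle with slim cap, 25 mm diameter, 61 mm high, standing loose on the desk left of the rubber pad or at the right edge of the work; not to be disturbed. Origin at the centre of its underside
There are look-alikes about, which are no part of the job. What is shaped like the label_roll but purple is not meant.

How it is judged:
By the outcome, as a careful person would: the job done as asked, in the order asked, and still so for the second after the job is handed in, with the robot touching nothing.
It also fails if it takes over 144 s, if anything falls off the work surface, if the arm or the gripper's body presses on something with over 40 N, if the wrist force passes 120 N, or if a joint passes its speed limit or range.

### The arm

A 6-joint arm with a two-finger parallel gripper is mounted at the origin on a cart in front of the work surface, level with it; the furniture and walls round the work are solid. World frame = base frame: x ahead of the robot, y to its left, z up, the work surface at z = 0. Lengths are in m, angles in rad, forces in N, time in s.
With the tool pointing down it reaches from about 0.425 to 0.95 m from the base axis. Payload 14.7 kg.
Tool frame: the origin (TCP) lies midway between the tips of the shut fingers; the grasp point (between the pads) lies 19 mm behind it; z points along the fingers, y is the line along which they close (so a half turn about z gives the same grasp; the last joint's range is limited). The gripper opens to 85 mm and grips with 20 to 120 N. Pads are 22 mm wide; open, the fingers measure 114 mm over their backs; the gripper's body (76 mm by 85 mm) begins 54 mm behind the grasp point. The pads swing forward as they close: fully open they stand 13 mm farther back than shut.
Start: joints at [1.295, 0.48, 1.596, -0, 1.065, -0.047], TCP at [0.147, 0.633, 0.231] pointing down, gripper open.
Joint ranges: [-2.75, 2.75], [-0.82, 2.05], [0.23, 2.67], [-1.56, 4.7], [0.09, 2.69], [-2.92, 2.92]. Speed limits (rad/s): [1.89, 1.89, 2.39, 3.01, 3.01, 3.01].

### API

Orientations are given as [roll, pitch, yaw] about the fixed x, y, z axes, in that order (R = Rz(yaw) Ry(pitch) Rx(roll)).
In Python, from bench import status, imaging, workorder, finder gives the robot as it stands.
- The arm moves only by the tool arm_command, never from a script. Its argument "commands" is one flat list of numbers, 5 for each row, row after row: the opening, from -1 (shut) to 1 (fully open), then the shift along the world's x, y, z in mm, then the turn about the world's z in degrees. A call has 1 to 5 rows; each row is the pose to reach, as a shift and turn from the pose commanded when the call began; what a row does not reach only later rows make up. A row lasts 1/8 s, in which the tool goes at most 62.5 mm and 10.7 degrees, less where a joint would pass 70% of its speed; a pose out of reach is approached as far as the arm can. A call with a gripper value outside its range is refused whole. The fingers move at their own pace and stop on an object; "squeeze" is the grip in N (left out, the last holds). Time passes only in rows, so rows that repeat a pose let the fingers close. It gives the time, the measured TCP pose, the force, the opening and the grip force at its end, in the units of the state.
- status.get_state(): the state, without advancing time (a new reading comes with each control period).
- imaging.snapshot(name): name is "scene" or "side" or "wrist"; returns the picture (400x640x3 uint8, blue, green, red); there is no depth.
- imaging.camera_model(name): a dict with "fx", "fy", "cx", "cy" (pixels), "R" (3x3) and "t" (3): a world point X has camera coordinates R X + t. Camera axes: x right, y down, z forward; pixel columns grow to the right and rows downward; lengths in m; the calibration is good to about 2 mm. A picture is of the moment at which its call begins: read the wrist's pose just before it. camera_model takes no time and is no camera call; for the wrist camera it gives the pose at the moment of the call.
- workorder.close_job(): hands the job in; it is judged then, once.
Trained networks look in the newest picture that a camera, given by its name, has taken for a name from the list of things; names that differ only in an ending like _2 or _b are one class to them, and where a whole thing is asked for, a point or a joint stands for the part that bears it (a point fixed in the world has none). Each returns a list of dicts, best first, with "conf" (0 to 1); they miss things now and then, are a little off and sometimes report something else, mostly with a low value. They report only what shows in the picture. A call takes as long as a camera call. They do not tell look-alikes from the thing itself.
- finder.regions_of(camera, thing): "mask" (400x640 bool, what is visible of it) and "location" ([column, row] as shares, 0 to 1, of the picture: columns of its width, rows of its height, amid what is visible of it).
- finder.landmark_of(camera, thing): "location" ([column, row] as shares, 0 to 1, of the picture: columns of its width, rows of its height: a listed point, or the origin of a listed thing).
The state is a dict: "clock": time; "joint_pos": joint angles; "joint_velocities": joint speeds; "effort": joint torques, N m; "eef_pos": TCP position; "eef_rot": TCP orientation; "wrist_force": force on the tool from outside, world axes, zero at the start; "wrist_torque": the same for the moment, N m; "finger_gap": finger opening in m; "gripper_force": force on a finger pad.
Only numpy, scipy, OpenCV 4.12 (cv2) and the standard library are available. Lean on these libraries where they do the work, as an engineer would, in place of code of your own. Each camera call takes 0.05 s, during which the arm holds its last target. There are 200 camera calls.

## Working session

There is one attempt and no reset: what is moved stays moved. The work goes in short steps, Python scripts to look and compute and a tool call to move; the robot and the scene stay as the last step left them, time stands still between calls to the robot, and variables do not carry over. Pictures are saved under pics/ and viewed, at most 14 in all, crops included, and the job is handed in when it is done.

Besides the shell and the picture viewer there is one more tool, called after "Call:" as name(argument=value, ...) on one line, values as JSON. arm_command: Moves the arm, as the interface text tells. Its arguments: {"type":"object","properties":{"commands":{"type":"array","items":{"type":"number"}},"squeeze":{"type":"number"}},"required":["commands"]}

```bash
mkdir -p pics
cat > h.py <<'E'
import numpy as np,cv2
from bench import status,imaging,workorder,finder
def ray(c,u,v):
    m=imaging.camera_model(c);R=np.array(m['R']);t=np.array(m['t'])
    return -R.T@t, R.T@np.array([(u-m['cx'])/m['fx'],(v-m['cy'])/m['fy'],1])
def atz(c,u,v,z):
    o,d=ray(c,u,v);return o+d*(z-o[2])/d[2]
def proj(c,X):
    m=imaging.camera_model(c);p=np.array(m['R'])@np.array(X)+np.array(m['t'])
    return np.array([m['fx']*p[0]/p[2]+m['cx'],m['fy']*p[1]/p[2]+m['cy']])
E
python3 - <<'E'
from h import *
for c in ['scene','side','wrist']:
    im=imaging.snapshot(c);cv2.imwrite(f'pics/{c}0.png',im)
    o,d=ray(c,320,200);print(c,o.round(3),d.round(3))
s=status.get_state();print(s['eef_pos'],s['eef_rot'],s['finger_gap'],s['clock'])
Z=dict(organiser=0,cork_mat=0,roll_pad=0,label_roll=.01,bottle=.01,spray=.01,stamp=.01,vial=0,correction_bottle=0)
for c in ['scene','side']:
  for n,z in Z.items():
    for r in finder.landmark_of(c,n)[:3]:
        u,v=r['location'];u*=640;v*=400
        print(c,n,round(r['conf'],2),int(u),int(v),atz(c,u,v,z).round(3)[:2])
E
```

```text
scene [-0.104 -0.398  0.883] [ 0.523  0.472 -0.71 ]
side [0.506 1.051 0.617] [-0.023 -0.842 -0.539]
wrist [0.076 0.649 0.372] [ 0.286 -0.062 -0.956]
[0.14732338 0.63278352 0.23082726] [-3.14069719e+00 -7.76749743e-05  2.91274732e+00] 0.08582132253772315 0.15
scene organiser 0.63 270 188 [0.491 0.319]
scene cork_mat 0.94 359 237 [0.514 0.031]
scene roll_pad 0.88 318 167 [0.64  0.277]
scene label_roll 0.8 221 233 [0.294 0.286]
scene label_roll 0.75 270 139 [0.632 0.461]
scene label_roll 0.67 269 187 [0.484 0.314]
scene bottle 0.86 250 203 [0.411 0.308]
scene spray 0.64 285 201 [0.475 0.245]
scene spray 0.32 246 173 [0.484 0.402]
scene stamp 0.61 246 175 [0.477 0.395]
scene vial 0.75 399 298 [ 0.436 -0.141]
scene vial 0.46 286 200 [0.487 0.252]
scene correction_bottle 0.43 284 157 [0.608 0.379]
side organiser 0.79 321 258 [0.485 0.327]
side cork_mat 0.63 300 189 [0.53 0.03]
side label_roll 0.84 405 251 [0.303 0.326]
side label_roll 0.57 241 314 [0.642 0.487]
side label_roll 0.55 318 253 [0.492 0.32 ]
side bottle 0.59 352 251 [0.417 0.317]
side spray 0.61 323 235 [0.478 0.255]
side stamp 0.95 328 281 [0.476 0.409]
side vial 0.45 331 157 [ 0.434 -0.155]
side correction_bottle 0.66 263 285 [0.608 0.401]
side correction_bottle 0.5 336 278 [0.459 0.39 ]
side correction_bottle 0.29 320 250 [0.488 0.298]
```

View pics/scene0.png

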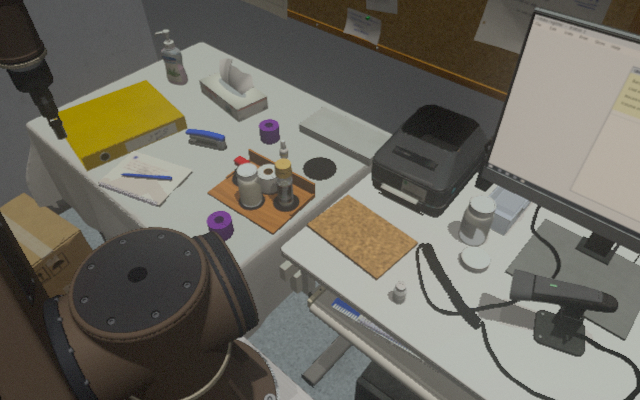

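View pics/side0.png

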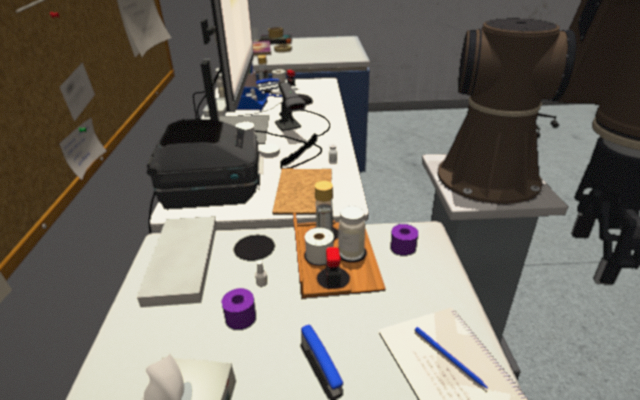

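The scene view shows the white roll at (268,178) on the organiser's back mark. The bottle (250,188) is in front, the stamp (243,165) on the left and the spray (285,185) on the right. The purple rolls at (220,225) and (269,132) are look-alikes, so I'll leave them. The cork mat is at (362,236) and the pad at (320,168). The side view agrees. Next I'll go above the organiser for a wrist view.

Call:
arm_command(commands=[1, 50, -50, 40, 5, 100, 0, 0, 0, 0])

```text
out of range
```

Call:
arm_command(commands=[1, 40, -40, 40, 5, 1, 80, -80, 70, 10, 1, 120, -125, 100, 13, 1, 160, -170, 110, 13, 1, 200, -210, 110, 13])

```text
clock: 1.68
eef_pos: [0.3452, 0.4255, 0.3425]
eef_rot: [3.14, 0.002, 3.14]
wrist_force: [0.6, 0.2, -0.1]
finger_gap: 0.0857
gripper_force: 0.0
```

Call:
arm_command(commands=[1, 40, -45, 0, 0, 1, 60, -90, 0, 0, 1, 60, -100, 0, 0, 1, 60, -100, 0, 0])

```text
clock: 2.17
eef_pos: [0.4039, 0.3264, 0.3413]
eef_rot: [3.141, 0.0, 3.138]
wrist_force: [-0.2, 0.8, 0.4]
finger_gap: 0.0855
gripper_force: 0.0
```

Run:
```python
from h import *
s=status.get_state();print(s['eef_pos'],s['eef_rot'],s['clock'])
im=imaging.snapshot('wrist');cv2.imwrite('pics/w1.png',im)
m=imaging.camera_model('wrist');print(m['fx'],m['cx'])
Z=dict(organiser=0,cork_mat=0,roll_pad=0,label_roll=.01,bottle=.01,spray=.01,stamp=.01)
for n,z in Z.items():
    for r in finder.landmark_of('wrist',n)[:2]:
        u,v=r['location'];u*=640;v*=400
        print(n,round(r['conf'],2),int(u),int(v),atz('wrist',u,v,z).round(3)[:2])
```

```text
[0.40392691 0.32635822 0.34134187] [3.14118087e+00 1.12914735e-04 3.13845117e+00] 2.175
321.9880101461828 318.4988619838551
organiser 0.82 317 207 [0.491 0.324]
cork_mat 0.78 139 226 [0.523 0.039]
roll_pad 0.38 311 162 [0.419 0.316]
label_roll 0.89 317 212 [0.495 0.325]
label_roll 0.88 297 78 [0.299 0.298]
bottle 0.97 311 163 [0.418 0.317]
spray 0.76 267 202 [0.48  0.247]
stamp 0.76 363 196 [0.47  0.395]
stamp 0.59 270 204 [0.482 0.251]
```

View pics/w1.png

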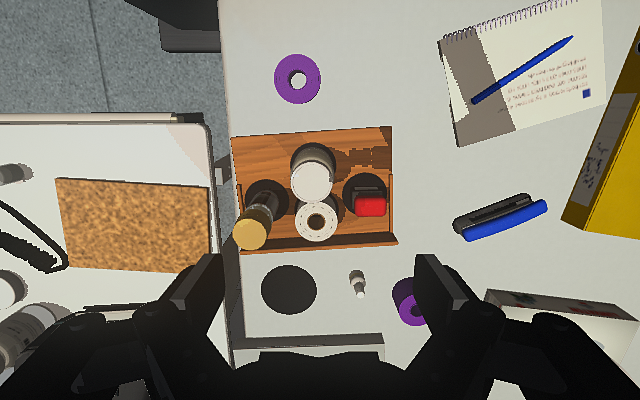

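The wrist view has image down as +x and right as +y. It shows the organiser's front corners at (232,137) and (391,126), the mat corners at (56,178), (208,188) and (210,273), and the pad at (289,290). The white roll at (317,221), boxed in by the bottle, spray and stamp, is the target. The purple ones at (297,78) and (410,300) are not. I'll fit the geometry and take the confirming crop.

Run:
```python
from h import *
im=cv2.imread('pics/w1.png')
A=lambda u,v,z:atz('wrist',u,v,z)[:2]
r,l=A(232,137,.01),A(391,126,.01);print('front corners',r,l,np.linalg.norm(l-r))
d=(l-r);th=np.arctan2(-d[0],d[1]);print('yaw',th)
R=np.array([[np.cos(th),-np.sin(th)],[np.sin(th),np.cos(th)]])
O=(r+l)/2+R@[.12,0];print('org',O)
for n,p in dict(front=(-.07,0),left=(-.02,.075),right=(-.02,-.075)).items():print(n,(O+R@p).round(4))
for p in [(56,178),(208,188),(210,273)]:print('mat',A(*p,.01))
# pad
hsv=im[255:325,255:322];g=cv2.cvtColor(hsv,6);_,_,_,_=0,0,0,0
n,lab,st,c=cv2.connectedComponentsWithStats((g<80).astype(np.uint8))
k=1+st[1:,4].argmax();u,v=c[k]+[255,255];print('pad',st[k],A(u,v,.004),(A(u,255+st[k][1],.004)-A(u,255+st[k][1]+st[k][3],.004)))
# project marks on picture
vis=im.copy()
for p in [(0,0),(-.07,0),(-.02,.075),(-.02,-.075)]:
    P=[proj('wrist',[*(O+R@(np.array(p)+.0345*np.array([np.cos(a),np.sin(a)]))),.01]) for a in np.linspace(0,6.28,40)]
    cv2.polylines(vis,[np.int32(P)],True,(0,255,0),1)
cv2.imwrite('pics/c1.png',cv2.resize(vis[110:330,220:440],None,fx=2.7,fy=2.7,interpolation=cv2.INTER_CUBIC))
```

```text
front corners [0.37970579 0.20088716] [0.36427983 0.43038853] 0.23001922017861576
yaw 0.06711419643313234
org [0.49172265 0.32368551]
front [0.4219 0.319 ]
left [0.4667 0.3972]
right [0.4768 0.2475]
mat [ 0.44041166 -0.06863562]
mat [0.4561293  0.15848004]
mat [0.60093703 0.14735721]
pad [   6   10   56   50 2178] [0.6355976  0.27491582] [-0.09696149  0.00268868]
```

View pics/c1.png

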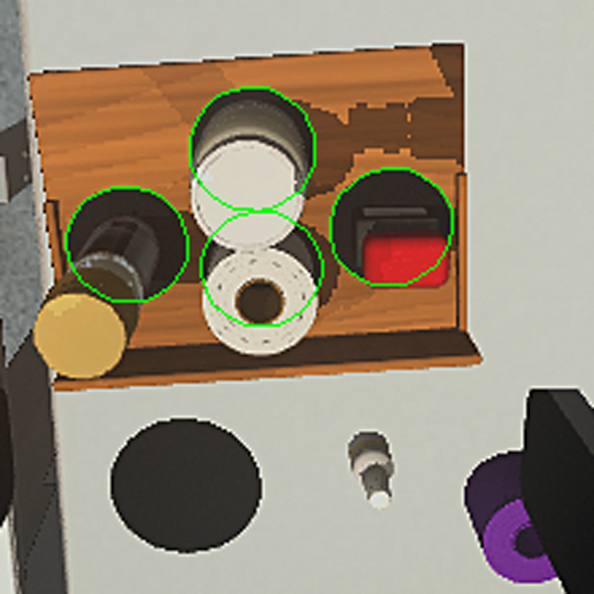

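Confirmed: the white roll sits on the back mark and my projected marks fit the picture. Organiser origin is about (0.492,0.324) with yaw 0.067. The pad is at (0.636,0.275), and the mat centre is (0.523,0.040) with yaw -0.07. I'll take the bottle first.

Call:
arm_command(commands=[1, 15, -8, -60, 3, 1, 15, -8, -120, 4, 1, 15, -8, -180, 4, 1, 15, -8, -235, 4, 1, 15, -8, -272, 4])

```text
clock: 3.2
eef_pos: [0.4181, 0.3183, 0.0668]
eef_rot: [-3.141, -0.002, -3.073]
wrist_force: [0.6, 0.2, 0.3]
finger_gap: 0.0854
gripper_force: 0.0
```

Call:
arm_command(commands=[-0.5, 0, 0, 0, 0, -0.5, 0, 0, 0, 0, -0.5, 0, 0, 0, 0, -0.5, 0, 0, 0, 0], squeeze=35)

```text
clock: 3.7
eef_pos: [0.4196, 0.319, 0.0704]
eef_rot: [3.141, 0.002, -3.074]
wrist_force: [-0.6, 0.2, -0.9]
finger_gap: 0.0547
gripper_force: 37.1
```

Call:
arm_command(commands=[-0.5, 0, 0, 40, 0, -0.5, 0, 0, 95, 0, -0.5, 0, 0, 150, 0, -0.5, 10, -40, 160, 0, -0.5, 30, -95, 160, 0])

```text
clock: 4.32
eef_pos: [0.4496, 0.2237, 0.2313]
eef_rot: [3.14, 0.004, -3.071]
wrist_force: [1.9, 0.2, -1.5]
finger_gap: 0.0546
gripper_force: 38.1
```

Call:
arm_command(commands=[-0.5, 20, -55, 0, 0, -0.5, 40, -110, 0, 0, -0.5, 65, -165, 0, 0, -0.5, 88, -220, 0, 0, -0.5, 104, -260, 0, 0])

```text
clock: 4.95
eef_pos: [0.5537, -0.0389, 0.2299]
eef_rot: [-3.141, 0.001, -3.075]
wrist_force: [0.1, 0.9, -1.0]
finger_gap: 0.0548
gripper_force: 38.1
```

Call:
arm_command(commands=[-0.5, 0, 0, -40, 0, -0.5, 0, 0, -90, 0, -0.5, 0, 0, -130, 0, -0.5, 0, 0, -150, 0, -0.5, 0, 0, -156, 0])

```text
clock: 5.58
eef_pos: [0.5524, -0.0364, 0.0725]
eef_rot: [3.141, -0.001, -3.074]
wrist_force: [-0.3, 0.6, -1.0]
finger_gap: 0.0548
gripper_force: 38.1
```

Call:
arm_command(commands=[-0.5, 0, 0, -2, 0, -0.5, 0, 0, -3, 0, -0.5, 0, 0, -3, 0])

```text
clock: 5.95
eef_pos: [0.5534, -0.0365, 0.0709]
eef_rot: [-3.141, 0.001, -3.074]
wrist_force: [0.1, -0.1, -1.2]
finger_gap: 0.0546
gripper_force: 38.1
```

Call:
arm_command(commands=[-0.5, 0, 0, -1, 0, -0.5, 0, 0, -2, 0, -0.5, 0, 0, -2, 0])

```text
clock: 6.32
eef_pos: [0.5538, -0.0368, 0.0699]
eef_rot: [-3.141, 0.002, -3.074]
wrist_force: [-5.4, -2.2, 28.2]
finger_gap: 0.0545
gripper_force: 40.8
```

Run:
```python
from h import *
im=imaging.snapshot('side');print([status.get_state()['wrist_force'].round(1) for _ in range(1)],status.get_state()['eef_pos'])
cv2.imwrite('pics/s2.png',cv2.resize(im[80:300,200:440],None,fx=2.5,fy=2.5))
```

```text
[array([-5.8, -2.4, 27.2])] [ 0.55381248 -0.03677438  0.06990505]
```

View pics/s2.png

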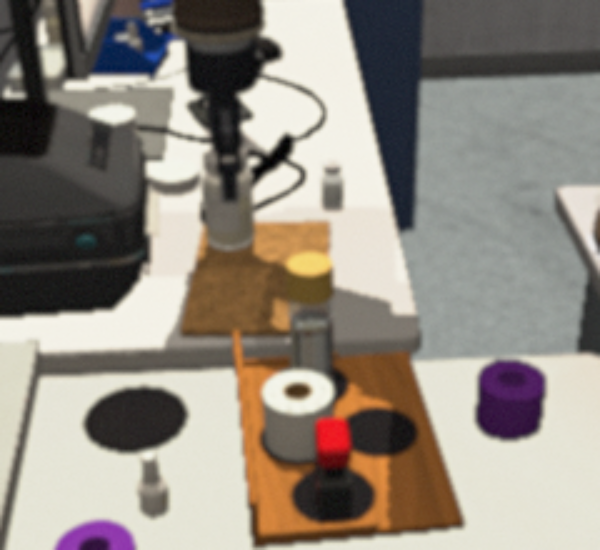

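The crop shows the bottle standing on the mat at (230,225) in the crop, held and pressing lightly. I'll release it and go for the spray.

Call:
arm_command(commands=[-0.5, 0, 0, 1, 0, 1, 0, 0, 1, 0, 1, 0, 0, 1, 0, 1, 0, 0, 1, 0, 1, 0, 0, 30, 0])

```text
clock: 7.0
eef_pos: [0.5515, -0.0363, 0.0967]
eef_rot: [3.141, -0.004, -3.074]
wrist_force: [-0.2, 0.9, 0.7]
finger_gap: 0.0853
gripper_force: 0.0
```

Call:
arm_command(commands=[1, 0, 0, 60, 0, 1, 0, 15, 100, 0, 1, -20, 75, 110, 0, 1, -38, 132, 110, 0, 1, -55, 190, 110, 0])

```text
clock: 7.62
eef_pos: [0.4973, 0.1551, 0.2084]
eef_rot: [3.141, 0.001, -3.074]
wrist_force: [2.1, 0.6, -0.0]
finger_gap: 0.0853
gripper_force: 0.0
```

Call:
arm_command(commands=[1, -15, 55, 0, 0, 1, -21, 94, 0, 0, 1, -21, 94, 0, 0, 1, -21, 94, 0, 0])

```text
clock: 8.12
eef_pos: [0.4768, 0.2473, 0.2079]
eef_rot: [-3.141, -0.0, -3.073]
wrist_force: [-0.2, 0.2, 0.1]
finger_gap: 0.0851
gripper_force: 0.0
```

Run:
```python
from h import *
s=status.get_state();print(s['eef_pos'])
im=imaging.snapshot('wrist');cv2.imwrite('pics/w3.png',im)
for n in ['spray','stamp','label_roll']:
  for r in finder.regions_of('wrist',n)[:2]:
    m=r['mask'];v,u=np.nonzero(m);print(n,round(r['conf'],2),u.min(),u.max(),v.min(),v.max())
  for r in finder.landmark_of('wrist',n)[:1]:
    u,v=np.array(r['location'])*[640,400];print(u,v,atz('wrist',u,v,.01)[:2])
```

```text
[0.47679078 0.24726047 0.2079157 ]
spray 0.71 289 346 155 238
spray 0.42 275 511 73 247
316.416 174.32000000000002 [0.47936251 0.24353931]
stamp 0.84 437 510 160 201
stamp 0.23 359 429 163 233
457.216 175.2 [0.47029862 0.39525242]
label_roll 0.98 359 429 164 234
label_roll 0.87 480 531 292 321
388.416 191.6 [0.49343249 0.32387941]
```

View pics/w3.png

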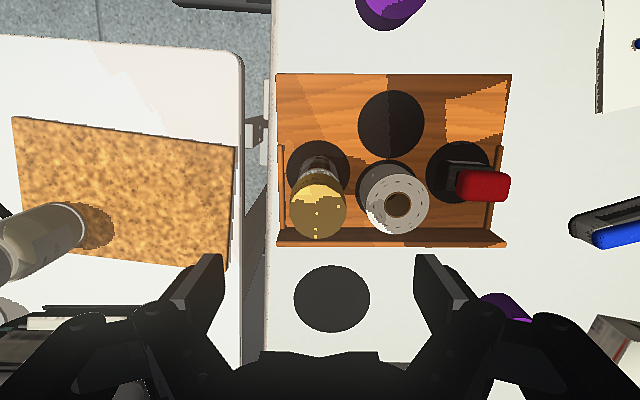

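The open fingers are over the spray. Its cap is at (319,211), the empty front mark at (391,124), the stamp at (470,180) and the roll at (395,203). I'll refine the numbers.

Run:
```python
from h import *
A=lambda u,v,z:atz('wrist',u,v,z)[:2].round(4)
print('spray top',A(319,211,.142),'roll top',A(395,203,.062))
im=cv2.imread('pics/w3.png');g=cv2.cvtColor(im[80:166,350:436],6)
n,lab,st,c=cv2.connectedComponentsWithStats((g<65).astype(np.uint8));k=1+st[1:,4].argmax()
print('front mark',st[k],c[k]+[350,80],A(*(c[k]+[350,80]),.01))
print('corners',A(277,74,.01),A(512,74,.01))
```

```text
spray top [0.4757 0.2463] roll top [0.4904 0.3188]
front mark [   8   10   67   76 3738] [390.6741573  125.33921883] [0.4228 0.317 ]
corners [0.3811 0.1986] [0.3656 0.43  ]
```

Call:
arm_command(commands=[1, 0, 0, -60, 0, 1, 0, 0, -105, 0, 1, 0, 0, -123, 0, 1, 0, 0, -123, 0])

```text
clock: 8.98
eef_pos: [0.4762, 0.2469, 0.084]
eef_rot: [-3.141, -0.002, -3.074]
wrist_force: [0.5, -0.2, -0.7]
finger_gap: 0.0856
gripper_force: 0.0
```

Call:
arm_command(commands=[-0.8, 0, 0, 0, 0, -0.8, 0, 0, 0, 0, -0.8, 0, 0, 0, 0, -0.8, 0, 0, 0, 0, -0.8, 0, 0, 0, 0], squeeze=35)

```text
clock: 9.6
eef_pos: [0.4777, 0.2478, 0.0862]
eef_rot: [3.141, 0.002, -3.074]
wrist_force: [-1.0, -0.7, 8.6]
finger_gap: 0.0407
gripper_force: 33.0
```

Call:
arm_command(commands=[-0.8, 0, 0, 20, 0, -0.8, 0, 0, 60, 0, -0.8, 0, -10, 80, 0, -0.8, 3, -60, 80, 0, -0.8, 6, -115, 80, 0])

```text
clock: 10.22
eef_pos: [0.4833, 0.1319, 0.166]
eef_rot: [3.141, 0.002, -3.072]
wrist_force: [0.5, -0.8, -0.5]
finger_gap: 0.0405
gripper_force: 34.7
```

Call:
arm_command(commands=[-0.8, 3, -50, 0, 0, -0.8, 6, -90, 0, 0, -0.8, 6, -90, -30, 0, -0.8, 6, -90, -60, 0, -0.8, 6, -90, -75, 0])

```text
clock: 10.85
eef_pos: [0.4885, 0.0424, 0.0893]
eef_rot: [3.142, -0.001, -3.074]
wrist_force: [0.2, 0.0, -1.7]
finger_gap: 0.0405
gripper_force: 34.8
```

Call:
arm_command(commands=[-0.8, 0, 0, -2, 0, -0.8, 0, 0, -4, 0, -0.8, 0, 0, -5, 0, -0.8, 0, 0, -5, 0])

```text
clock: 11.35
eef_pos: [0.4899, 0.0426, 0.0862]
eef_rot: [-3.141, 0.002, -3.074]
wrist_force: [-1.3, -0.4, 7.0]
finger_gap: 0.0405
gripper_force: 35.1
```

Call:
arm_command(commands=[-0.8, 0, 0, 1, 0, 0.4, 0, 0, 1, 0, 0.4, 0, 0, 1, 0, 0.6, 0, 0, 1, 0, 0.6, 0, 0, 30, 0])

```text
clock: 11.98
eef_pos: [0.4877, 0.0425, 0.114]
eef_rot: [3.141, -0.004, -3.074]
wrist_force: [0.9, -0.4, -0.4]
finger_gap: 0.0684
gripper_force: 0.0
```

Call:
arm_command(commands=[0.6, 0, 0, 60, 0, 0.6, 0, 20, 95, 0, 0.6, -5, 80, 100, 0, 0.6, -8, 140, 100, 0, 0.6, -10, 200, 100, 0])

```text
clock: 12.6
eef_pos: [0.4787, 0.2444, 0.2154]
eef_rot: [3.141, 0.001, -3.074]
wrist_force: [1.8, 0.0, -0.1]
finger_gap: 0.0684
gripper_force: 0.0
```

Call:
arm_command(commands=[0.6, -5, 60, 0, 0, 0.6, -8, 120, 0, 0, 0.6, -10, 152, 0, 0, 0.6, -10, 152, 0, 0])

```text
clock: 13.1
eef_pos: [0.4683, 0.3966, 0.2146]
eef_rot: [3.142, -0.0, -3.071]
wrist_force: [0.5, -0.2, 1.0]
finger_gap: 0.0686
gripper_force: 0.0
```

Run:
```python
from h import *
s=status.get_state();print(s['eef_pos'],s['joint_pos'])
im=imaging.snapshot('wrist')
cv2.imwrite('pics/w4.png',im[50:350])
for n in ['stamp','label_roll']:
  for r in finder.landmark_of('wrist',n)[:1]:
    u,v=np.array(r['location'])*[640,400];print(n,u,v,atz('wrist',u,v,.01)[:2])
h=cv2.cvtColor(im,cv2.COLOR_BGR2HSV)
red=((h[...,1]>170)&(h[...,2]>70)&((h[...,0]<5)|(h[...,0]>174))).astype(np.uint8)
n,l,st,c=cv2.connectedComponentsWithStats(red);k=1+st[1:,4].argmax();print(st[k],c[k])
ys,xs=np.nonzero(l==k);print(cv2.minAreaRect(np.stack([xs,ys],1).astype(np.float32)))
```

```text
[0.46834066 0.39658284 0.21461965] [ 6.53109599e-01  4.46291254e-01  1.70080329e+00  2.37141041e-04
  9.94670696e-01 -9.88318959e-01]
stamp 319.68 173.32 [0.47080321 0.39454139]
label_roll 373.37600000000003 304.12 [0.6323985  0.47228416]
[ 295  166   47   32 1278] [316.98356808 182.09467919]
((317.81884765625, 181.66603088378906), (46.26064682006836, 30.10199737548828), 2.4895527362823486)
```

View pics/w4.png

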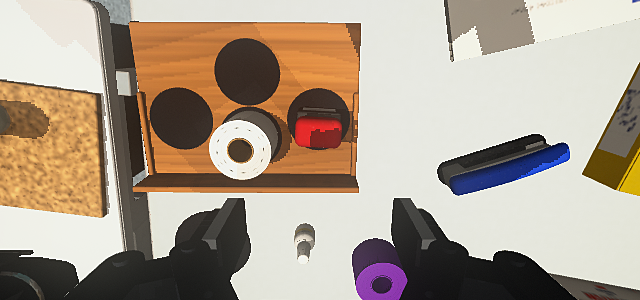

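The stamp's red handle is at (317,182), and the front mark (247,121) and right mark (181,168) are clear. The roll sits behind them. I'll compute the marks and the stamp position.

Run:
```python
from h import *
A=lambda u,v,z:atz('wrist',u,v,z)[:2].round(4)
print('red',A(317,182,.077),A(317,182,.06),'black base', A(320,160,.03))
im=cv2.imread('pics/w4.png');g=cv2.cvtColor(im,6)
for n,(x0,y0,x1,y1) in dict(front=(208,32,286,108),right=(145,82,212,154)).items():
    m=(g[y0:y1,x0:x1]<60).astype(np.uint8)
    k,l,st,c=cv2.connectedComponentsWithStats(m);j=1+st[1:,4].argmax()
    cs,_=cv2.findContours((l==j).astype(np.uint8),0,1);e=cv2.fitEllipse(cv2.convexHull(max(cs,key=len)))
    u,v=e[0][0]+x0,e[0][1]+y0+50;print(n,st[j],u,v,e[1],A(u,v,.01))
```

```text
red [0.4646 0.391 ] [0.4688 0.3912] black base [0.4529 0.3931]
front [   7    7   65   66 3417] 246.77327346801758 121.42747497558594 (63.64669418334961, 68.12223052978516) [0.4209 0.314 ]
right [   5    6   62   61 3021] 180.89386749267578 168.0005874633789 (58.258026123046875, 65.83961486816406) [0.4755 0.2423]
```

Call:
arm_command(commands=[0.6, 0, -2, -10, -10, 0.6, 0, -2, -20, -20, 0.6, 0, -2, -30, -30, 0.6, 0, -2, -40, -40, 0.6, 0, -2, -50, -50])

```text
clock: 13.88
eef_pos: [0.4694, 0.3911, 0.165]
eef_rot: [-3.141, 0.0, 2.329]
wrist_force: [1.2, -0.2, 0.1]
finger_gap: 0.0686
gripper_force: 0.0
```

Call:
arm_command(commands=[0.6, 0, 0, -10, -10, 0.6, 0, 0, -20, -20, 0.6, 0, 0, -30, -30, 0.6, 0, 0, -40, -40, 0.6, 0, 0, -45, -42])

```text
clock: 14.5
eef_pos: [0.4692, 0.3913, 0.1199]
eef_rot: [-3.141, 0.0, 1.602]
wrist_force: [-0.6, -0.4, -0.2]
finger_gap: 0.0683
gripper_force: 0.0
```

Call:
arm_command(commands=[0.6, 0, 0, -30, 0, 0.6, 0, 0, -60, 0, 0.6, 0, 0, -85, 0, 0.6, 0, 0, -98, 0, 0.6, 0, 0, -98, 0])

```text
clock: 15.12
eef_pos: [0.4688, 0.392, 0.0218]
eef_rot: [-3.141, 0.001, 1.605]
wrist_force: [0.5, -0.7, -0.6]
finger_gap: 0.0683
gripper_force: 0.0
```

Call:
arm_command(commands=[-0.9, 0, 0, 0, 0, -0.9, 0, 0, 0, 0, -0.9, 0, 0, 0, 0, -0.9, 0, 0, 0, 0, -0.9, 0, 0, 0, 0], squeeze=35)

```text
clock: 15.75
eef_pos: [0.4694, 0.3929, 0.0231]
eef_rot: [3.14, -0.001, 1.604]
wrist_force: [0.5, -1.0, 7.2]
finger_gap: 0.027
gripper_force: 34.8
```

Call:
arm_command(commands=[-0.9, 0, 0, 40, 0, -0.9, 0, 0, 85, 0, -0.9, 15, -50, 90, 0, -0.9, 32, -108, 90, 0, -0.9, 48, -165, 90, 0])

```text
clock: 16.38
eef_pos: [0.5175, 0.2262, 0.113]
eef_rot: [3.14, -0.0, 1.605]
wrist_force: [0.3, -0.1, -0.4]
finger_gap: 0.0273
gripper_force: 35.1
```

Call:
arm_command(commands=[-0.9, 16, -58, 0, 0, -0.9, 31, -115, 0, 0, -0.9, 31, -115, -40, 0, -0.9, 31, -115, -75, 0, -0.9, 31, -115, -86, 0])

```text
clock: 17.0
eef_pos: [0.547, 0.1122, 0.0249]
eef_rot: [-3.139, 0.0, 1.604]
wrist_force: [-0.6, -0.4, 0.5]
finger_gap: 0.0274
gripper_force: 35.1
```

Call:
arm_command(commands=[-0.9, 0, 0, -2, 0, -0.9, 0, 0, -4, 0, -0.9, 0, 0, -5, 0, -0.9, 0, 0, -5, 0])

```text
clock: 17.5
eef_pos: [0.5488, 0.1129, 0.0231]
eef_rot: [3.139, -0.0, 1.604]
wrist_force: [-3.6, -0.5, 19.4]
finger_gap: 0.0266
gripper_force: 37.4
```

Call:
arm_command(commands=[-0.9, 0, 0, 1, 0, 0.3, 0, 0, 1, 0, 0.3, 0, 0, 1, 0, 0.3, 0, 0, 40, 0, 1, 0, 0, 90, 5])

```text
clock: 18.12
eef_pos: [0.5471, 0.1124, 0.1112]
eef_rot: [-3.139, 0.0, 1.692]
wrist_force: [1.1, 0.3, 0.3]
finger_gap: 0.0719
gripper_force: 0.0
```

Call:
arm_command(commands=[1, -5, 20, 40, 10, 1, -20, 70, 75, 20, 1, -35, 120, 85, 30, 1, -55, 170, 85, 40, 1, -78, 207, 85, 50])

```text
clock: 18.75
eef_pos: [0.4693, 0.3215, 0.1964]
eef_rot: [3.141, 0.0, 2.57]
wrist_force: [-1.4, 0.5, -0.3]
finger_gap: 0.0856
gripper_force: 0.0
```

Call:
arm_command(commands=[1, 0, 0, 0, 10, 1, 0, 0, 0, 20, 1, 0, 0, 0, 30, 1, 0, 0, 0, 37, 1, 0, 0, 0, 37])

```text
clock: 19.38
eef_pos: [0.4699, 0.3195, 0.1961]
eef_rot: [-3.142, -0.0, -3.074]
wrist_force: [0.4, -0.5, 0.0]
finger_gap: 0.0853
gripper_force: 0.0
```

```bash
cat >> h.py <<'E'
from scipy.optimize import least_squares
def marks(im,c,th=60,g0=(.491,.321,.065),pts=((-.07,0),(-.02,.075),(-.02,-.075),(0,0)),z=.01):
    """centres of dark marks near the expected spots -> world"""
    g=cv2.cvtColor(im,6);out={}
    R=np.array([[np.cos(g0[2]),-np.sin(g0[2])],[np.sin(g0[2]),np.cos(g0[2])]])
    for p in pts:
        W=np.array(g0[:2])+R@p
        P=np.array([proj(c,[*(W+.042*np.array([np.cos(a),np.sin(a)])),z]) for a in np.linspace(0,6.28,40)],np.int32)
        m=np.zeros_like(g);cv2.fillPoly(m,[P],1);m&=(g<th).astype(np.uint8)
        k,l,st,_=cv2.connectedComponentsWithStats(m);
        if k<2: continue
        j=1+st[1:,4].argmax();cs,_=cv2.findContours((l==j).astype(np.uint8),0,1)
        h=cv2.convexHull(np.vstack(cs));
        hw=np.array([atz(c,*q[0],z)[:2] for q in h],np.float32)
        s=least_squares(lambda x:np.hypot(*(hw-x[:2]).T)-.0345,W,loss='soft_l1',f_scale=.0007)
        out[p]=s.x;print(p,s.x.round(4),'rms mm',(1e3*np.sqrt(np.mean(s.fun**2))).round(2),len(hw))
    return out
E
python3 - <<'E'
from h import *
s=status.get_state();print(s['eef_pos'],s['eef_rot'][2])
im=imaging.snapshot('wrist');cv2.imwrite('pics/w5.png',im)
marks(im,'wrist')
for n in ['label_roll','stamp','organiser']:
  for r in finder.landmark_of('wrist',n)[:1]:
    u,v=np.array(r['location'])*[640,400];print(n,u,v,atz('wrist',u,v,.01)[:2])
  for r in finder.regions_of('wrist',n)[:1]:
    v,u=np.nonzero(r['mask']);print(u.min(),u.max(),v.min(),v.max())
E
```

```text
[0.46986371 0.31953271 0.19606678] -3.0743043179257334
(-0.07, 0) [0.4217 0.3171] rms mm 0.49 39
(-0.02, 0.075) [0.4669 0.3949] rms mm 0.47 32
(-0.02, -0.075) [0.4763 0.2456] rms mm 0.41 32
(0, 0) [0.4917 0.3218] rms mm 0.1 19
label_roll 319.68 193.12 [0.48952087 0.32115454]
277 340 0 30
stamp 127.872 236.79999999999998 [0.55340286 0.11351283]
67 150 221 273
organiser 322.11199999999997 190.52 [0.48656867 0.32357645]
199 441 74 253
```

View pics/w5.png

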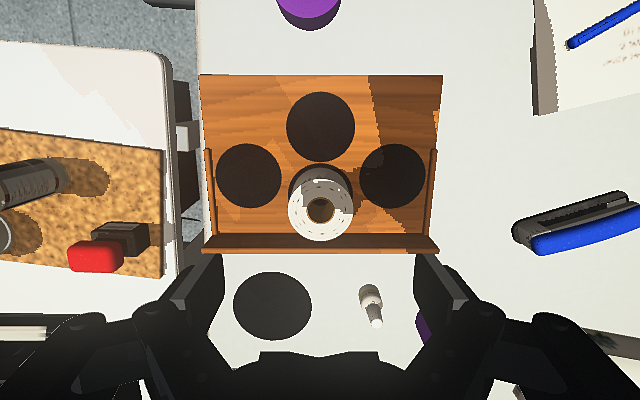

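The organiser is now clear apart from the roll at (320,209), and the pad is at (272,306). The marks fit within 0.5 mm. I'll measure the roll's top circle and the pad from this picture.

Run:
```python
from h import *
A=lambda u,v,z:atz('wrist',u,v,z)[:2].round(4)
im=cv2.imread('pics/w5.png')
print('roll',A(288,209,.062),A(353,209,.062),A(320.5,178,.062),A(320.5,240.5,.062))
g=cv2.cvtColor(im,6);m=np.zeros_like(g);m[265:350,225:320]=1;m&=(g<75).astype(np.uint8)
k,l,st,_=cv2.connectedComponentsWithStats(m);j=1+st[1:,4].argmax();print(st[j])
cs,_=cv2.findContours((l==j).astype(np.uint8),0,1);hw=np.array([A(*q[0],.004) for q in cv2.convexHull(np.vstack(cs))])
s=least_squares(lambda x:np.hypot(*(hw-x[:2]).T)-x[2],[.636,.275,.048],loss='soft_l1',f_scale=.001);print('pad',s.x,np.abs(s.fun).max())
for p in [(359,300)]:print('corr',A(372,292,0))
```

```text
roll [0.4917 0.2925] [0.4878 0.3511] [0.4611 0.3198] [0.5206 0.3239]
[ 233  272   79   69 4260]
pad [0.63710529 0.2736372  0.04767534] 0.0007733975519926273
corr [0.6112 0.3925]
```

Call:
arm_command(commands=[1, 20, 2, -50, 0, 1, 20, 2, -105, 0, 1, 20, 2, -150, 0, 1, 20, 2, -174, 0, 1, 20, 2, -174, 0])

```text
clock: 20.35
eef_pos: [0.4889, 0.3209, 0.0205]
eef_rot: [-3.14, -0.003, -3.074]
wrist_force: [0.1, 0.9, 0.1]
finger_gap: 0.0858
gripper_force: 0.0
```

Call:
arm_command(commands=[-0.4, 0, 0, 0, 0, -0.4, 0, 0, 0, 0, -0.4, 0, 0, 0, 0, -0.4, 0, 0, 0, 0], squeeze=35)

```text
clock: 20.85
eef_pos: [0.4908, 0.322, 0.0237]
eef_rot: [3.141, 0.002, -3.074]
wrist_force: [-1.3, -1.1, 8.3]
finger_gap: 0.059
gripper_force: 38.2
```

Call:
arm_command(commands=[-0.4, 0, 0, 40, 0, -0.4, 0, 0, 80, 0, -0.4, 45, -16, 85, 0, -0.4, 95, -32, 85, 0, -0.4, 146, -49, 85, 0])

```text
clock: 21.48
eef_pos: [0.6377, 0.2722, 0.1087]
eef_rot: [3.141, 0.002, -3.073]
wrist_force: [-0.7, 0.0, -1.6]
finger_gap: 0.0592
gripper_force: 38.6
```

Call:
arm_command(commands=[-0.4, 0, 0, -40, 0, -0.4, 0, 0, -75, 0, -0.4, 0, 0, -86, 0, -0.4, 0, 0, -88, 0, -0.4, 0, 0, -88, 0])

```text
clock: 22.1
eef_pos: [0.6367, 0.273, 0.0206]
eef_rot: [3.141, 0.002, -3.073]
wrist_force: [-0.1, 0.2, -1.0]
finger_gap: 0.0593
gripper_force: 38.6
```

Call:
arm_command(commands=[-0.4, 0, 0, -2, 0, -0.4, 0, 0, -3, 0, -0.4, 0, 0, -4, 0, -0.4, 0, 0, -4, 0])

```text
clock: 22.6
eef_pos: [0.6366, 0.2729, 0.0176]
eef_rot: [3.141, 0.002, -3.074]
wrist_force: [-7.7, -1.9, 26.7]
finger_gap: 0.0593
gripper_force: 41.4
```

Call:
arm_command(commands=[-0.4, 0, 0, 2, 0, 0.7, 0, 0, 2, 0, 0.7, 0, 0, 2, 0, 0.7, 0, 0, 2, 0, 0.7, 0, 0, 40, 0])

```text
clock: 23.22
eef_pos: [0.6339, 0.2718, 0.0527]
eef_rot: [-3.14, -0.005, -3.074]
wrist_force: [0.4, 0.9, 0.0]
finger_gap: 0.0725
gripper_force: 0.0
```

Call:
arm_command(commands=[0.7, 0, 0, 50, 0, 0.7, -20, 0, 100, 0, 0.7, -60, 0, 130, 0, 0.7, -60, 0, 130, 0, 0.7, -60, 0, 130, 0])

```text
clock: 23.85
eef_pos: [0.5762, 0.2726, 0.185]
eef_rot: [3.142, 0.0, -3.073]
wrist_force: [1.0, -0.4, -0.0]
finger_gap: 0.0729
gripper_force: 0.0
```

Run:
```python
from h import *
s=status.get_state();print(s['eef_pos'],s['eef_rot'][2])
im=imaging.snapshot('wrist');cv2.imwrite('pics/w6.png',im[100:400,60:500])
marks(im,'wrist')
print(proj('wrist',[.637,.2735,.004]),proj('wrist',[.637,.2735,.056]))
for n in ['bottle','spray','stamp']:
  for r in finder.landmark_of('wrist',n)[:1]:
    u,v=np.array(r['location'])*[640,400];print(n,u,v,atz('wrist',u,v,.01)[:2])
```

```text
[0.57622055 0.2726214  0.18504467] -3.0734552407914784
(-0.07, 0) [0.4216 0.3168] rms mm 0.31 25
(-0.02, 0.075) [0.4666 0.3942] rms mm 0.3 38
(-0.02, -0.075) [0.4765 0.2454] rms mm 0.44 40
(0, 0) [0.4915 0.3214] rms mm 0.34 33
[316.46924629 231.18977251] [316.10772101 252.87323422]
bottle 1.216 137.32 [ 0.5572726  -0.03814824]
spray 72.896 67.2 [0.48842975 0.04075271]
stamp 158.208 141.0 [0.55031601 0.11344061]
```

View pics/w6.png

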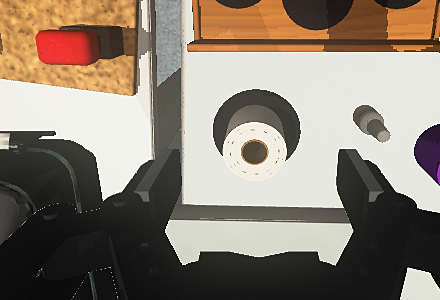

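The roll's top is at (316,251) in full-frame pixels, against (316,253) expected for the pad's middle, so it is centred. Next come the returns, stamp first.

Call:
arm_command(commands=[0.3, -6, -32, 0, -10, 0.3, -12, -64, 0, -20, 0.3, -18, -96, 0, -30, 0.3, -23, -128, 0, -40, 0.3, -28, -160, 0, -50])

```text
clock: 24.68
eef_pos: [0.5479, 0.1114, 0.1844]
eef_rot: [-3.141, -0.0, 2.331]
wrist_force: [0.0, 0.1, -0.5]
finger_gap: 0.0555
gripper_force: 0.0
```

Call:
arm_command(commands=[0.3, 0, 0, -10, -10, 0.3, 0, 0, -20, -20, 0.3, 0, 0, -40, -30, 0.3, 0, 0, -60, -40, 0.3, 0, 0, -70, -42])

```text
clock: 25.3
eef_pos: [0.5476, 0.1123, 0.1136]
eef_rot: [-3.14, 0.0, 1.603]
wrist_force: [-0.2, -0.5, -0.1]
finger_gap: 0.0555
gripper_force: 0.0
```

Call:
arm_command(commands=[0.3, 0, 0, -30, 0, 0.3, 0, 0, -60, 0, 0.3, 0, 0, -85, 0, 0.3, 0, 0, -92, 0, 0.3, 0, 0, -92, 0])

```text
clock: 25.92
eef_pos: [0.5481, 0.1125, 0.0231]
eef_rot: [-3.141, 0.0, 1.605]
wrist_force: [0.5, -0.3, 0.2]
finger_gap: 0.0554
gripper_force: 0.0
```

Call:
arm_command(commands=[-0.9, 0, 0, 0, 0, -0.9, 0, 0, 0, 0, -0.9, 0, 0, 0, 0, -0.9, 0, 0, 0, 0, -0.9, 0, 0, 0, 0], squeeze=35)

```text
clock: 26.55
eef_pos: [0.5486, 0.1127, 0.0242]
eef_rot: [3.14, -0.0, 1.604]
wrist_force: [-1.4, 0.3, 4.7]
finger_gap: 0.0271
gripper_force: 34.7
```

Call:
arm_command(commands=[-0.9, 0, 0, 40, 0, -0.9, 0, 0, 85, 0, -0.9, -16, 55, 85, 0, -0.9, -32, 112, 85, 0, -0.9, -48, 168, 85, 0])

```text
clock: 27.18
eef_pos: [0.4998, 0.2823, 0.1092]
eef_rot: [3.14, -0.001, 1.603]
wrist_force: [0.2, 0.2, -0.8]
finger_gap: 0.027
gripper_force: 35.1
```

Call:
arm_command(commands=[-0.9, -16, 57, 0, 0, -0.9, -33, 113, 0, 0, -0.9, -33, 113, -40, 0, -0.9, -33, 113, -70, 0, -0.9, -33, 113, -83, 0])

```text
clock: 27.8
eef_pos: [0.4663, 0.3933, 0.0243]
eef_rot: [-3.141, 0.001, 1.604]
wrist_force: [0.1, -0.5, 0.5]
finger_gap: 0.0271
gripper_force: 35.2
```

Call:
arm_command(commands=[-0.9, 0, 0, -2, 0, -0.9, 0, 0, -3, 0, -0.9, 0, 0, -4, 0, -0.9, 0, 0, -4, 0])

```text
clock: 28.3
eef_pos: [0.467, 0.3935, 0.0234]
eef_rot: [3.141, -0.0, 1.603]
wrist_force: [-9.1, -3.1, 24.8]
finger_gap: 0.0272
gripper_force: 39.0
```

Release the stamp, then go to the spray on the mat at TCP (0.489,0.0425) with the tool turned back.

Call:
arm_command(commands=[-0.9, 0, 0, 2, 0, 0.2, 0, 0, 2, 0, 0.2, 0, 0, 2, 0, 0.2, 0, 0, 40, 0, 0.2, 0, 0, 90, 5])

```text
clock: 28.92
eef_pos: [0.4663, 0.3929, 0.111]
eef_rot: [-3.139, 0.001, 1.692]
wrist_force: [0.3, 1.3, -0.2]
finger_gap: 0.0512
gripper_force: 0.0
```

Call:
arm_command(commands=[0.5, 0, -10, 50, 10, 0.5, 0, -60, 100, 20, 0.5, 2, -110, 105, 30, 0.5, 4, -130, 105, 40, 0.5, 4, -130, 105, 50])

```text
clock: 29.55
eef_pos: [0.4712, 0.2619, 0.2166]
eef_rot: [3.141, 0.0, 2.567]
wrist_force: [1.1, 0.6, 0.8]
finger_gap: 0.0639
gripper_force: 0.0
```

Call:
arm_command(commands=[0.5, 0, 0, 0, 10, 0.5, 0, 0, 0, 20, 0.5, 0, 0, 0, 30, 0.5, 0, 0, 0, 37, 0.5, 0, 0, 0, 37])

```text
clock: 30.18
eef_pos: [0.4709, 0.2635, 0.2161]
eef_rot: [-3.142, -0.0, -3.074]
wrist_force: [-0.3, 0.3, 0.9]
finger_gap: 0.0637
gripper_force: 0.0
```

Run:
```python
from h import *
s=status.get_state();print(s['eef_pos'],s['eef_rot'][2])
im=imaging.snapshot('wrist')
cv2.imwrite('pics/w7.png',im)
marks(im,'wrist')
for n in ['stamp','spray']:
  for r in finder.landmark_of('wrist',n)[:1]:
    u,v=np.array(r['location'])*[640,400];print(n,u,v,atz('wrist',u,v,.01)[:2])
```

```text
[0.47094721 0.26348733 0.21607661] -3.0744247739625625
(-0.07, 0) [0.4218 0.3172] rms mm 0.32 35
(-0.02, 0.075) [0.467  0.3954] rms mm 3.13 33
(-0.02, -0.075) [0.4763 0.2461] rms mm 1.78 29
(0, 0) [0.4914 0.3211] rms mm 2.75 31
stamp 435.77599999999995 179.20000000000002 [0.47186932 0.39286594]
spray 117.888 177.07999999999998 [0.49238913 0.04172699]
```

View pics/w7.png

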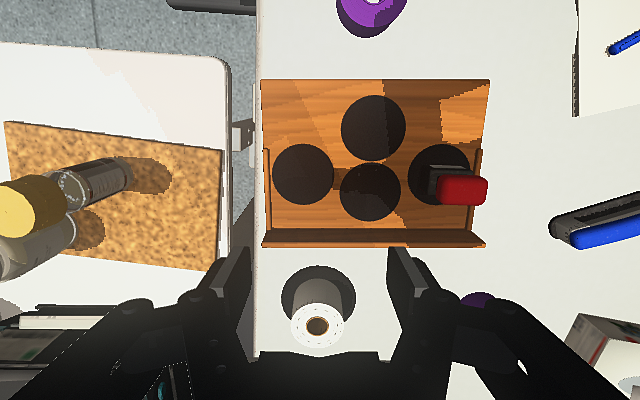

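The stamp stands on the left mark at about (437,180); I'll check its centring from closer later. Now the spray.

Call:
arm_command(commands=[0.5, 5, -55, 0, 0, 0.5, 10, -112, 0, 0, 0.5, 14, -170, 0, 0, 0.5, 18, -221, 0, 0, 0.5, 18, -221, 0, 0])

```text
clock: 30.95
eef_pos: [0.4891, 0.0396, 0.2162]
eef_rot: [-3.141, 0.0, -3.08]
wrist_force: [-0.4, -0.5, -0.4]
finger_gap: 0.0643
gripper_force: 0.0
```

Call:
arm_command(commands=[0.5, 0, 0, -50, 0, 0.5, 0, 0, -100, 0, 0.5, 0, 0, -131, 0, 0.5, 0, 0, -131, 0, -0.8, 0, 0, -131, 0])

```text
clock: 31.58
eef_pos: [0.4896, 0.043, 0.0861]
eef_rot: [-3.142, 0.001, -3.074]
wrist_force: [0.1, 0.4, 0.4]
finger_gap: 0.0471
gripper_force: 0.0
```

Call:
arm_command(commands=[-0.8, 0, 0, 0, 0, -0.8, 0, 0, 0, 0, -0.8, 0, 0, 0, 0, -0.8, 0, 0, 0, 0], squeeze=35)

```text
clock: 32.08
eef_pos: [0.4899, 0.0426, 0.0864]
eef_rot: [-3.142, 0.002, -3.074]
wrist_force: [-0.3, 0.4, 9.6]
finger_gap: 0.0411
gripper_force: 34.5
```

Call:
arm_command(commands=[-0.8, 0, 0, 20, 0, -0.8, 0, 0, 60, 0, -0.8, -1, 10, 80, 0, -0.8, -5, 65, 80, 0, -0.8, -8, 120, 80, 0])

```text
clock: 32.7
eef_pos: [0.4814, 0.1637, 0.1664]
eef_rot: [3.141, 0.002, -3.076]
wrist_force: [0.4, 0.6, -0.7]
finger_gap: 0.0405
gripper_force: 34.6
```

Call:
arm_command(commands=[-0.8, -3, 50, 0, 0, -0.8, -5, 83, 0, 0, -0.8, -5, 83, -30, 0, -0.8, -5, 83, -60, 0, -0.8, -5, 83, -77, 0])

```text
clock: 33.33
eef_pos: [0.4756, 0.2456, 0.0875]
eef_rot: [-3.141, -0.0, -3.074]
wrist_force: [0.6, -0.3, -1.0]
finger_gap: 0.0411
gripper_force: 34.6
```

Call:
arm_command(commands=[-0.8, 0, 0, -2, 0, -0.8, 0, 0, -4, 0, -0.8, 0, 0, -5, 0, -0.8, 0, 0, -5, 0])

```text
clock: 33.83
eef_pos: [0.4777, 0.246, 0.0858]
eef_rot: [3.14, 0.004, -3.074]
wrist_force: [-2.1, -2.7, 25.5]
finger_gap: 0.0407
gripper_force: 34.1
```

Contact. Release, then the bottle at (0.5535,-0.037).

Call:
arm_command(commands=[-0.8, 0, 0, 2, 0, 0.4, 0, 0, 2, 0, 0.4, 0, 0, 2, 0, 0.4, 0, 0, 2, 0, 0.4, 0, 0, 40, 0])

```text
clock: 34.45
eef_pos: [0.4743, 0.2448, 0.1215]
eef_rot: [-3.14, -0.005, -3.074]
wrist_force: [0.8, 0.1, -0.4]
finger_gap: 0.0597
gripper_force: 0.0
```

Call:
arm_command(commands=[1, 0, 0, 50, 0, 1, 0, -10, 90, 0, 1, 15, -65, 100, 0, 1, 32, -120, 100, 0, 1, 48, -175, 100, 0])

```text
clock: 35.08
eef_pos: [0.5243, 0.069, 0.2234]
eef_rot: [3.142, 0.001, -3.073]
wrist_force: [1.3, 0.1, -0.3]
finger_gap: 0.0853
gripper_force: 0.0
```

Call:
arm_command(commands=[1, 15, -55, 0, 0, 1, 28, -108, 0, 0, 1, 28, -108, 0, 0])

```text
clock: 35.45
eef_pos: [0.5526, -0.0408, 0.2229]
eef_rot: [-3.141, 0.0, -3.078]
wrist_force: [-1.0, 0.3, 0.7]
finger_gap: 0.0853
gripper_force: 0.0
```

Call:
arm_command(commands=[1, 0, 2, -50, 0, 1, 0, 2, -100, 0, 1, 0, 2, -140, 0, 1, 0, 2, -152, 0, 1, 0, 2, -152, 0])

```text
clock: 36.08
eef_pos: [0.5518, -0.035, 0.0711]
eef_rot: [3.141, -0.001, -3.073]
wrist_force: [1.0, -0.3, 0.9]
finger_gap: 0.0854
gripper_force: 0.0
```

Call:
arm_command(commands=[-0.5, 0, 0, 0, 0, -0.5, 0, 0, 0, 0, -0.5, 0, 0, 0, 0, -0.5, 0, 0, 0, 0, -0.5, 0, 0, 0, 0], squeeze=35)

```text
clock: 36.7
eef_pos: [0.5532, -0.0357, 0.0729]
eef_rot: [-3.141, 0.003, -3.074]
wrist_force: [-0.7, -0.6, 11.6]
finger_gap: 0.0542
gripper_force: 34.5
```

Call:
arm_command(commands=[-0.5, 0, 0, 40, 0, -0.5, 0, 0, 95, 0, -0.5, 0, 0, 150, 0, -0.5, -15, 40, 160, 0, -0.5, -35, 95, 160, 0])

```text
clock: 37.33
eef_pos: [0.5178, 0.0598, 0.2335]
eef_rot: [-3.142, 0.004, -3.076]
wrist_force: [1.3, 1.5, -0.9]
finger_gap: 0.0539
gripper_force: 38.3
```

Call:
arm_command(commands=[-0.5, -20, 55, 0, 0, -0.5, -42, 110, 0, 0, -0.5, -62, 165, 0, 0, -0.5, -80, 220, 0, 0, -0.5, -96, 258, 0, 0])

```text
clock: 37.95
eef_pos: [0.4201, 0.3198, 0.2322]
eef_rot: [3.141, 0.002, -3.073]
wrist_force: [1.3, -1.5, -1.4]
finger_gap: 0.0544
gripper_force: 38.3
```

Call:
arm_command(commands=[-0.5, 0, 0, -20, 0, -0.5, 0, 0, -70, 0, -0.5, 0, 0, -120, 0, -0.5, 0, 0, -150, 0, -0.5, 0, 0, -157, 0])

```text
clock: 38.58
eef_pos: [0.4203, 0.3171, 0.0733]
eef_rot: [-3.141, -0.002, -3.074]
wrist_force: [0.3, 0.6, -0.7]
finger_gap: 0.0541
gripper_force: 38.3
```

Call:
arm_command(commands=[-0.5, 0, 0, -2, 0, -0.5, 0, 0, -4, 0, -0.5, 0, 0, -5, 0, -0.5, 0, 0, -5, 0])

```text
clock: 39.08
eef_pos: [0.4217, 0.3174, 0.0726]
eef_rot: [3.141, 0.002, -3.074]
wrist_force: [-7.9, -14.5, 44.6]
finger_gap: 0.0546
gripper_force: 43.6
```

Call:
arm_command(commands=[-0.5, 0, 0, 3, 0, -0.5, 0, 0, 4, 0, 0.8, 0, 0, 4, 0, 0.8, 0, 0, 4, 0, 0.8, 0, 0, 4, 0])

```text
clock: 39.7
eef_pos: [0.4209, 0.3175, 0.073]
eef_rot: [-3.141, -0.0, -3.074]
wrist_force: [0.2, 0.7, 0.6]
finger_gap: 0.0769
gripper_force: 0.0
```

Call:
arm_command(commands=[0.9, 0, 0, 50, 0, 0.9, 0, 0, 105, 0, 0.9, 0, 0, 165, 0, 0.9, 20, 0, 190, 0, 0.9, 45, 0, 190, 0])

```text
clock: 40.33
eef_pos: [0.4672, 0.3183, 0.2658]
eef_rot: [3.14, 0.004, -3.073]
wrist_force: [-0.2, 0.1, -0.4]
finger_gap: 0.0809
gripper_force: 0.0
```

Call:
arm_command(commands=[0.9, 0, 0, 0, 0, 0.9, 0, 0, 0, 0])

```text
clock: 40.58
eef_pos: [0.4653, 0.3173, 0.2625]
eef_rot: [-3.141, -0.001, -3.074]
wrist_force: [-0.2, 0.1, -0.5]
finger_gap: 0.0816
gripper_force: 0.0
```

Run:
```python
from h import *
s=status.get_state();print(s['eef_pos'],s['eef_rot'][2])
im=imaging.snapshot('wrist');cv2.imwrite('pics/w8raw.png',im)
O=np.array([.4916,.3214]);th=.063;R=np.array([[np.cos(th),-np.sin(th)],[np.sin(th),np.cos(th)]])
vis=cv2.resize(im[60:320,190:450],None,fx=2.3,fy=2.3)
def circ(p,z,r,col):
    P=[(proj('wrist',[*(p+r*np.array([np.cos(a),np.sin(a)])),z])-[190,60])*2.3 for a in np.linspace(0,6.28,60)]
    cv2.polylines(vis,[np.int32(P)],True,col,1)
for p,z,r in [((-.07,0),.118,.0285),((-.02,-.075),.142,.021)]:
    W=O+R@p;circ(W,.01,.0345,(0,255,0));circ(W,.01,.0285 if z<.13 else .019,(0,255,255));circ(W,z,r,(255,0,255))
W=O+R@(-.02,.075);circ(W,.01,.0345,(0,255,0))
for z in (.01,.077):
    P=[(proj('wrist',[*(W+R@q),z])-[190,60])*2.3 for q in [(-.014,-.0225),(.014,-.0225),(.014,.0225),(-.014,.0225)]]
    cv2.polylines(vis,[np.int32(P)],True,(255,0,255),1)
circ(np.array([.637,.2735]),.056,.03,(255,0,255))
cv2.imwrite('pics/w8.png',vis)
```

```text
[0.46526497 0.3172837  0.26252013] -3.0738956218343723
```

View pics/w8.png

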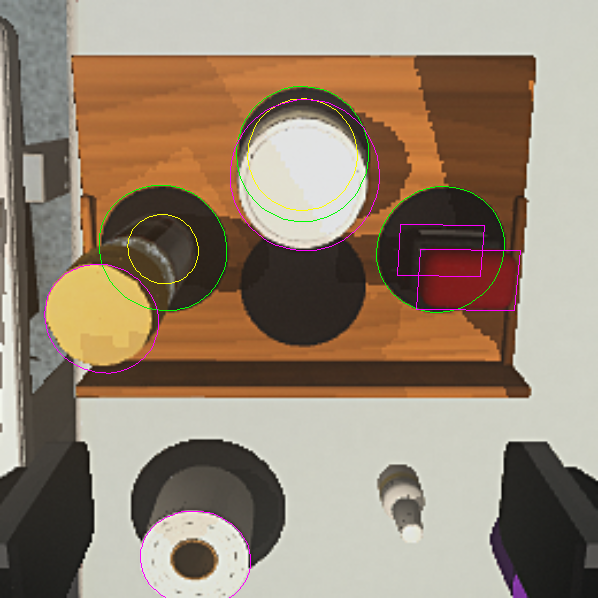

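The overlay shows the roll and stamp matching their expected outlines. The spray is about 2 mm off, and the bottle's cap at crop (303,182) suggests it sits about 3 mm too far back. I'll cross-check the bottle and spray with the fixed cameras.

Run:
```python
from h import *
O=np.array([.4916,.3214]);th=.063;R=np.array([[np.cos(th),-np.sin(th)],[np.sin(th),np.cos(th)]])
T=dict(bottle=(O+R@(-.07,0),.01,.108,.0285),spray=(O+R@(-.02,-.075),.01,.132,.02),label_roll=(np.array([.637,.2735]),.004,.052,.03),stamp=(O+R@(-.02,.075),.01,.067,.02))
for c in ['side','scene']:
  im=imaging.snapshot(c);cv2.imwrite(f'pics/{c}9.png',im)
  for n,(p,z,h,r) in T.items():
    P=np.array([proj(c,[p[0]+r*np.cos(a),p[1]+r*np.sin(a),zz]) for a in np.linspace(0,6.28,60) for zz in (z,z+h)])
    for q in finder.regions_of(c,n)[:2]:
      v,u=np.nonzero(q['mask']);
      print(c,n,round(q['conf'],2),'seen',u.min(),u.max(),v.min(),v.max(),'exp',P.min(0)[0].round(1),P.max(0)[0].round(1),P.min(0)[1].round(1),P.max(0)[1].round(1),'px/mm',round((proj(c,[p[0]+.01,p[1],.06])-proj(c,[p[0],p[1],.06]))[0]/10,2))
```

```text
side bottle 0.91 seen 337 363 205 259 exp 337.5 365.2 202.8 259.6 px/mm -0.47
side spray 0.69 seen 315 334 181 237 exp 313.8 332.6 179.1 237.8 px/mm -0.44
side label_roll 0.73 seen 220 257 288 332 exp 238.1 267.5 218.8 253.6 px/mm -0.45
side label_roll 0.63 seen 239 267 220 254 exp 238.1 267.5 218.8 253.6 px/mm -0.45
side stamp 0.76 seen 325 340 248 285 exp 321.8 342.3 244.5 283.3 px/mm -0.5
scene bottle 0.86 seen 238 262 163 207 exp 234.5 262.1 161.2 207.9 px/mm 0.29
scene spray 0.86 seen 275 292 160 207 exp 273.8 293.2 157.5 207.2 px/mm 0.28
scene label_roll 0.8 seen 259 279 119 144 exp 307.5 329.5 146.3 174.9 px/mm 0.24
scene label_roll 0.75 seen 206 233 210 242 exp 307.5 329.5 146.3 174.9 px/mm 0.24
scene stamp 0.61 seen 233 248 156 176 exp 233.2 251.3 154.1 182.8 px/mm 0.28
```

Both cameras put every object within about 3 mm of its target and upright. The gripper is clear of everything, so I'm handing the job in.

```bash
python3 -c "
from bench import workorder;print(workorder.close_job())"
```

```text
the job is handed in; nothing more can be done
None
```

The job is handed in, all in the order asked: the roll stands in the middle of the rubber pad, and the bottle, spray can and stamp are back upright on their own marks, each within about 3 mm of centre by the cameras; I never touched the vial or the correction-fluid bottle.

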